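# Nudge the button box aside and shut the drawer

### The arm

A 6-joint arm with a two-finger parallel gripper is mounted at the origin on the work surface. World frame = base frame: x ahead of the robot, y to its left, z up, the work surface at z = 0. Lengths are in mm, angles in rad, forces in N, time in s.
With the tool pointing down it reaches from about 350 to 975 mm from the base axis. Payload 7.1 kg.
Tool frame: the origin (TCP) lies midway between the tips of the shut fingers; the grasp point (between the pads) lies ctrl.grip_point_offset behind it (ctrl.grip_point_offset is the distance from the TCP to the grasp point, in mm); z points along the fingers, y is the line along which they close (so a half turn about z gives the same grasp; the last joint's range is limited). The gripper opens to 88 mm and grips with 3 to 60 N. Pads are 20 mm wide; open, the fingers measure 115 mm over their backs; the gripper's body (75 mm by 178 mm) begins 61 mm behind the grasp point.
Start: joints at [-1.153, 0.423, 1.63, -0, 1.089, -0.019], TCP at [264.416, -566.294, 190.875] pointing down, gripper open.
Joint ranges: [-3, 3], [-0.9, 2.11], [0.09, 2.58], [-1.31, 4.45], [0.11, 2.69], [-2.54, 2.54]. Speed limits (rad/s): [2.39, 2.39, 3.01, 3.14, 3.14, 3.14].

### API

Orientations are given as a rotation vector (axis times angle).
In Python, from workcell import ctrl, get_image, close_job, finder gives the robot as it stands.
- The arm moves only by the tool servo_tool, never from a script. Its argument "deltas" is a list of rows, each a list of 2 entries, a list of its own where there are three numbers: the shift along the tool's x, y, z in mm, then the turn, a rotation vector about the tool's x, y, z in rad. A call has 1 to 5 rows; each row is the pose to reach, as a shift and turn from the pose commanded when the call began, along the tool's axes at that moment; what a row does not reach only later rows make up. A row lasts 1/12 s, in which the tool goes at most 41.7 mm and 7.16 degrees, less where a joint would pass 70% of its speed; a pose out of reach is approached as far as the arm can. A call with a gripper value outside its range is refused whole. "grip" is the closure, from -1 (fully open) to 1 (shut), so that 0 is half open, set as the call begins (left out, the last holds). The fingers move at their own pace and stop on an object; the grip force is fixed at half the most. Time passes only in rows, so rows that repeat a pose let the fingers close. It gives the time, the measured TCP pose, the force, the opening and the grip force at its end, in the units of the state.
- ctrl.get_obs(): the state, without advancing time (a new reading comes with each control period).
- get_image(name): name is "scene" or "top" or "wrist"; returns a dict with "frame" (480x640x3 uint8, blue, green, red), "depth" (480x640 float32, mm along the optical axis (not along the pixel's ray), 0 where there is no reading), "K" (3x3 intrinsics, pixels), "pose" (4x4, takes a point from camera to world coordinates). Camera axes: x right, y down, z forward; pixel columns grow to the right and rows downward; lengths in mm; the calibration is good to about 2 mm. The wrist camera is an equidistant fisheye: a pixel r from the principal point sees the ray r / f radians off the axis. A picture is of the moment at which its call begins.
- close_job(): hands the job in; it is judged then, once.
Trained networks look in a picture, given as the dict that the camera call returned (one of the last four; its "shot" number tells which), for a name from the list of things; names that differ only in an ending like _2 or _b are one class to them, and where a whole thing is asked for, a point or a joint stands for the part that bears it (a point fixed in the world has none). Each returns a list of dicts, best first, with "score" (0 to 1); they miss things now and then, are a little off and sometimes report something else, mostly with a low value. They report only what shows in the picture. A call takes as long as a camera call. They do not tell look-alikes from the thing itself.
- finder.search_frame(query, picture): "rect" ([centre column, centre row, width, height] as shares, 0 to 1, of the picture: columns of its width, rows of its height, round what is visible of it).
- finder.silhouettes(query, picture): "mask" (480x640 bool, what is visible of it) and "rect" ([centre column, centre row, width, height] as shares, 0 to 1, of the picture: columns of its width, rows of its height, round what is visible of it).
The state is a dict: "t": time; "qpos": joint angles; "qvel": joint speeds; "joint_torque": joint torques, N m; "ee_pos": TCP position; "orientation": TCP orientation; "ft_force": force on the tool from outside, world axes, zero at the start; "moment": the same for the moment, N m; "width": finger opening in mm; "grasp_force": force on a finger pad.
Only numpy, scipy, OpenCV 4.12 (cv2) and the standard library are available. Lean on these libraries where they do the work, as an engineer would, in place of code of your own. Each camera call takes 0.05 s, during which the arm holds its last target. There are 200 camera calls.

### The job

The top drawer of the pale blue stack is pulled out, with a wooden button box and a steel thimble standing loose in it. With the fingertips, push the button box along the drawer floor, away from the thimble, until its long side lies flat against the drawer's side wall, then push the drawer fully shut. Do not lift or tip the box, do not touch the thimble and keep it standing, and leave the glass jar and the lint roller on top where they are.

Things in the scene. Friction and masses are not known exactly. Their poses are not given: they have to be found in the camera images.
- stack: Pale blue plastic drawer stack fixed to the ledge, 260 deep (x) x 320 wide (y) x 195 mm high, turned up to 0.2 rad from facing the robot. Origin: centre of its underside. Own axes: front faces -x (front edge 130 mm from the origin), +y its left as the robot sees it, z up.
- drawer (a joint): Opening of the top drawer in m: 0 fully shut, growing as it comes out towards the robot (-x of the stack), at most 0.2; starts 0.15 to 0.175 open. It slides with about 1.5 N of friction plus light damping and stays where it is left.
- drawer_floor (a point): Point on the top drawer's inner floor (139 mm above the ledge), mid-width, 85 mm behind the outer face of its front; moves with the drawer. Axes as the stack's: x into the stack, y left, z up. Inside faces of the side walls at y = +147 and -147 mm (walls 4 mm thick, 45 mm high above the floor); inside of the front panel at x = -80 mm, of the back wall at x = +150 mm.
- drawer_front (a point): Centre of the outer face of the top drawer's front panel (306 wide x 54 high x 5 mm thick), 22 mm above the drawer floor's level. No projecting handle: the darker patch is flat. Moves with the drawer. Axes as the stack's: push along +x to shut. When shut, the face is 135 mm in front (-x) of the stack's origin.
- button_box: Closed wooden button box with three flat buttons on its lid, 70 long (x) x 50 wide (y) x 38 mm high, about 0.15 kg, standing loose on the drawer floor on one side of mid-width (left or right, varying), its long axis within 0.35 rad of the drawer's x. Origin: centre of its underside.
- thimble: Small steel thimble standing mouth down on the drawer floor, on the other side of mid-width from the box; 20 mm across the rim, 24 mm high, 20 g. Origin: centre of its underside, z up.
- jar: Glass jar with a metal cap standing on top of the stack, 68 mm in diameter, 100 mm high; origin: centre of its underside. Its centre is at least 110 mm behind the stack's front edge.
- lint_roller: Lint roller (red plastic handle, short white roll) lying on top of the stack, 130 mm long (x, handle at -x), up to 44 mm in diameter; origin: under its middle, at least 110 mm behind the stack's front edge.
There are look-alikes about, which are no part of the job. There is more than one size of the button_box; the job needs the smallest.

How it is judged:
By the outcome, as a careful person would: the job done as asked, in the order asked, and still so for the second after the job is handed in, with the robot touching nothing.
It also fails if it takes over 50 s, if anything falls off the work surface, if the arm or the gripper's body presses on something with over 40 N, if the wrist force passes 120 N, or if a joint passes its speed limit or range.

## Working session

There is one attempt and no reset: what is moved stays moved. The work goes in short steps, Python scripts to look and compute and a tool call to move; the robot and the scene stay as the last step left them, time stands still between calls to the robot, and variables do not carry over. Pictures are saved under pics/ and viewed, at most 10 in all, crops included, and the job is handed in when it is done.

Besides the shell and the picture viewer there is one more tool, called after "Request:" as name(argument=value, ...), one argument or row to a line, values as JSON. servo_tool: Moves the arm, as the interface text tells. Its arguments: {"type":"object","properties":{"deltas":{"type":"array","items":{"type":"array"}},"grip":{"type":"number"}},"required":["deltas"]}

```bash
mkdir -p pics; cat > h.py <<'E'
import numpy as np, cv2
from workcell import ctrl, get_image, close_job, finder
def pts(im):
    d=im["depth"];K=im["K"];v,u=np.mgrid[:480,:640]
    c=np.stack([(u-K[0,2])/K[0,0]*d,(v-K[1,2])/K[1,1]*d,d],-1)
    return c@im["pose"][:3,:3].T+im["pose"][:3,3]
E
python3 - <<'E'
from h import *
print(ctrl.get_obs(), ctrl.grip_point_offset)
ims=[get_image("scene"),get_image("top")]
for n,im in zip(("scene","top"),ims):
    P=pts(im);f=im["frame"].copy();print(n,im["pose"].round(2).tolist())
    for q in ["button_box","thimble","stack","drawer_front","jar","lint_roller"]:
        for r in finder.silhouettes(q,im)[:4]:
            m=r["mask"]&(im["depth"]>0)
            if m.sum()<5: continue
            p=P[m];c,w=r["rect"][:2],r["rect"][2:]
            print(q,round(r["score"],2),"px",int(c[0]*640),int(c[1]*480),"med",np.median(p,0).round(),"lo",np.percentile(p,3,0).round(),"hi",np.percentile(p,97,0).round())
            cs,_=cv2.findContours(r["mask"].astype(np.uint8),0,2);cv2.drawContours(f,cs,-1,(0,0,255),1)
    cv2.imwrite(f"pics/{n}0.png",f)
E
```

```text
{'t': 0.0, 'qpos': array([-1.15299937e+00,  4.23837467e-01,  1.63068113e+00,  1.06164449e-05,
        1.08859707e+00, -1.89754027e-02]), 'qvel': array([ 5.07221651e-04,  3.96255733e-04, -3.11440513e-04,  1.96089133e-03,
       -7.83431228e-04,  9.57812349e-05]), 'joint_torque': array([-8.88675240e-04, -5.44623220e+01, -2.73667288e+01,  6.44154358e-02,
        2.28498486e-02, -1.37088359e-04]), 'ee_pos': array([ 264.18173391, -565.75756706,  190.10732624]), 'orientation': array([-3.06551713e+00, -6.80308529e-01,  4.59209545e-04]), 'ft_force': array([-0.17877581, -0.47426203, -0.24870452]), 'moment': array([-0.03420269, -0.01713272, -0.01837334]), 'grasp_force': 0.0, 'width': 87.89544414702856} 18.700000000000003
scene [[-0.9, -0.3, 0.32, 435.46], [-0.43, 0.58, -0.69, 427.66], [0.02, -0.76, -0.65, 576.55], [0.0, 0.0, 0.0, 1.0]]
button_box 0.96 px 372 252 med [566.  -9. 177.] lo [532. -51. 142.] hi [607.  14. 180.]
button_box 0.75 px 453 287 med [ 472. -125.   46.] lo [ 453. -174.    5.] hi [ 495. -109.   57.]
button_box 0.66 px 420 406 med [462.  81.  55.] lo [415.  26.  10.] hi [513. 
[... 811 characters left out ...]
 [486. 112.  58.]
button_box 0.59 px 336 280 med [571. -22. 177.] lo [538. -50. 175.] hi [604.   6. 180.]
thimble 0.63 px 237 261 med [601. 116. 158.] lo [593. 110. 140.] hi [610. 124. 164.]
thimble 0.45 px 283 278 med [583.  61. 140.] lo [491. -97. 137.] hi [675. 197. 187.]
stack 0.6 px 300 183 med [696.  29. 194.] lo [ 504. -136.  137.] hi [911. 185. 197.]
drawer_front 0.6 px 283 278 med [583.  60. 140.] lo [491. -97. 137.] hi [674. 196. 187.]
jar 0.62 px 369 121 med [756. -63. 294.] lo [734. -92. 206.] hi [792. -35. 297.]
jar 0.59 px 337 281 med [571. -22. 177.] lo [538. -51. 174.] hi [605.   6. 180.]
lint_roller 0.59 px 256 100 med [814.  79. 227.] lo [745.  60. 208.] hi [869.  98. 240.]
```

View pics/top0.png

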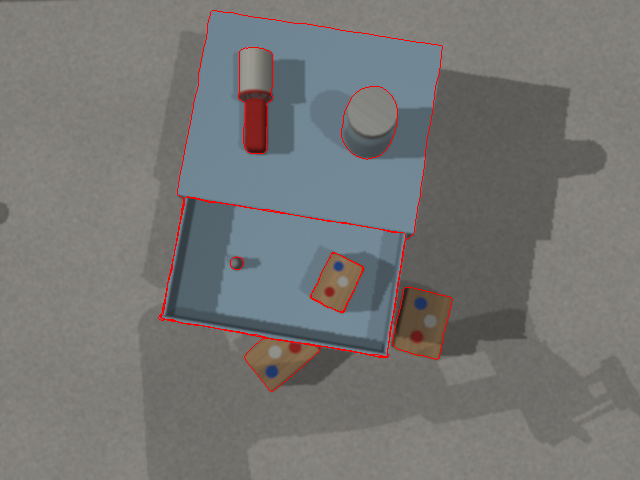

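```bash
cat > m.py <<'E'
from h import *
def measure(im):
    P=pts(im);z=P[...,2];out={}
    for q in ["button_box"]:
        for r in finder.silhouettes(q,im):
            p=P[r["mask"]&(z>168)&(z<186)&(im["depth"]>0)]
            if len(p)>150:
                rc=cv2.minAreaRect(p[:,:2].astype(np.float32));out["box"]=(rc,np.median(p[:,2]));break
    # walls tops at ~184 : drawer rim; floor at 139
    m=(abs(z-184)<2.5)&(im["depth"]>0)&(P[...,0]<760)&(P[...,0]>440)&(abs(P[...,1])<280)
    out["rim"]=P[m];
    m=(abs(z-195)<3)&(im["depth"]>0)&(P[...,0]>600);out["top"]=P[m]
    m=(abs(z-139)<3)&(im["depth"]>0)&(P[...,0]>440);out["floor"]=P[m]
    return out
E
python3 - <<'E'
from m import *
im=get_image("top");o=measure(im);print(o["box"])
print("floor",cv2.minAreaRect(o["floor"][:,:2].astype(np.float32)),"top",cv2.minAreaRect(o["top"][:,:2].astype(np.float32)))
P=o["rim"];print(len(P),np.percentile(P,[2,98],0).round())
f=np.zeros((480,640,3),np.uint8);Z=pts(im)[...,2]
Q=pts(im)
for z0,c in((184,(0,0,255)),(187,(0,255,255)),(195,(255,0,0)),(139,(0,255,0))): f[abs(Z-z0)<1.6]=c
cv2.imwrite("pics/lab.png",f[60:360,120:520])
E
```

```text
(((571.3743896484375, -22.011768341064453), (49.93400573730469, 71.03764343261719), 63.137943267822266), np.float64(177.3494475301767))
floor ((585.8519287109375, 42.379844665527344), (305.2630920410156, 167.44166564941406), 79.53304290771484) top ((790.7918090820312, 9.459197998046875), (320.9134826660156, 261.6680603027344), 79.51929473876953)
958 [[ 480. -112.  182.]
 [ 683.  207.  186.]]
```

The top view shows the stack (outlined), yawed about -0.18 rad. The small box is at px (337,281), right of mid-width, and the thimble is at (236,262). The two larger look-alike boxes are outside the drawer at (422,324) and (282,364). The box needs to go towards the right wall, the (405,235)-(388,355) edge.

```bash
cat > plan.py <<'E'
from h import *
from scipy.spatial.transform import Rotation as R
O=np.array([790.8,9.5]);A=np.radians(-10.47);ex=np.array([np.cos(A),np.sin(A)]);ey=np.array([-ex[1],ex[0]])
def S(p): d=np.asarray(p)[...,:2]-O; return np.stack([d@ex,d@ey],-1)
def W(x,y): return O+x*ex+y*ey
def plan(x,y,z,step=40):
    "offset in tool axes to stack-frame target with tool y = stack x"
    o=ctrl.get_obs();r=R.from_rotvec(o["orientation"]);T=R.from_matrix(np.array([[ey[0],ex[0],0],[ey[1],ex[1],0],[0,0,-1]]))
    d=r.inv().apply(np.r_[W(x,y),z]-o["ee_pos"]);rv=(r.inv()*T).as_rotvec()
    print("now stack",S(o["ee_pos"]).round(1),o["ee_pos"].round(1),"d",d.round(1),np.linalg.norm(d).round(),"rv",rv.round(3),"F",o["ft_force"].round(1),"w",o["width"])
E
python3 - <<'E'
from plan import *
from m import measure
o=measure(get_image("top"));s=S(o["rim"]);print("rim front pctl",np.percentile(s[abs(s[:,1])<120][:,0],[2,25,50,75,98]).round(1), "y",np.percentile(s[:,1],[1,10,90,99]).round(1))
print("box",S(o["box"][0][0]),"th",S([601,116]),W(-210,-8))
plan(-210,-8,240)
E
```

```text
rim front pctl [-296.  -293.9 -291.5 -291.  -226.4] y [-151.1 -150.   149.8  151.1]
box [-209.86319103  -70.91812872] th [-205.99311756   70.23621228] [582.84269452  39.79453906]
now stack [-413.  -661.9] [ 264.4 -566.3  190.9] d [ 544.9 -414.5  -49.1] 686.0 rv [-0.     0.    -0.951] F [0.  0.3 0.5] w 87.46220522886719
```

Request:
servo_tool(
  deltas=[
    [[0, 0, -20], [0, 0, 0]],
    [[0, 0, -55], [0, 0, 0]],
  ],
  grip=0.18,
)

```text
t: 1.07
ee_pos: [263.3, -563.7, 242.4]
orientation: [-3.059, -0.679, 0.003]
ft_force: [0.1, -1.1, -0.1]
width: 77.8
grasp_force: 0.0
```

```bash
python3 -c "
from plan import *
plan(-210,-8,245)"
```

```text
now stack [-414.6 -659.6] [ 263.3 -563.7  242.4] d [ 544.9 -411.7    0.8] 683.0 rv [-0.008 -0.004 -0.951] F [ 0.1 -1.1 -0.1] w 77.77067697433769
```

Request:
servo_tool(
  deltas=[
    [[32, -24, 0], [0, 0, -0.08]],
    [[64, -48, 0], [0, 0, -0.16]],
    [[96, -72, 0], [0, 0, -0.24]],
    [[128, -96, 0], [0, 0, -0.32]],
    [[160, -120, 0], [0, 0, -0.4]],
  ],
)

```text
t: 1.48
ee_pos: [359.1, -388.3, 246.1]
orientation: [2.868, 1.281, 0.0]
ft_force: [0.8, 0.3, -0.2]
width: 44.4
grasp_force: 0.0
```

```bash
python3 -c "
from plan import *
plan(-210,-8,245)"
```

```text
now stack [-352.3 -469.6] [ 359.1 -388.3  246.1] d [ 468.1 -119.1    1. ] 483.0 rv [ 0.     0.    -0.548] F [ 0.8  0.3 -0.2] w 44.446927615119854
```

Request:
servo_tool(
  deltas=[
    [[39, -10, 0], [0, 0, -0.08]],
    [[78, -20, 0], [0, 0, -0.16]],
    [[117, -30, 0], [0, 0, -0.24]],
    [[156, -40, 0], [0, 0, -0.32]],
    [[195, -50, 0], [0, 0, -0.4]],
  ],
)

```text
t: 1.9
ee_pos: [452.7, -209.8, 246.2]
orientation: [2.556, 1.826, 0.0]
ft_force: [0.4, 0.6, -0.4]
width: 35.8
grasp_force: 0.0
```

```bash
python3 -c "
from plan import *
plan(-210,-8,245)"
```

```text
now stack [-292.6 -277.1] [ 452.7 -209.8  246.2] d [278.3  42.2   1.2] 281.0 rv [ 0.001  0.    -0.148] F [ 0.4  0.6 -0.4] w 35.772420780157454
```

Request:
servo_tool(
  deltas=[
    [[39, 6, 0], [0, 0, -0.04]],
    [[78, 12, 0], [0, 0, -0.08]],
    [[117, 18, 0], [0, 0, -0.12]],
    [[156, 24, 0], [0, 0, -0.148]],
    [[195, 30, 0], [0, 0, -0.148]],
  ],
)

```text
t: 2.32
ee_pos: [545.0, -35.2, 246.1]
orientation: [2.416, 2.007, 0.0]
ft_force: [1.4, -0.3, 0.5]
width: 36.1
grasp_force: 0.0
```

```bash
python3 -c "
from plan import *
plan(-210,-8,245)"
```

```text
now stack [-233.6  -88.7] [545.  -35.2 246.1] d [80.7 23.4  1.1] 84.0 rv [ 0.     0.    -0.002] F [ 1.4 -0.3  0.5] w 36.10789282664962
```

Request:
servo_tool(
  deltas=[
    [[38, 11, 0], [0, 0, 0]],
    [[76, 21, 0], [0, 0, 0]],
    [[81, 23, 10], [0, 0, 0]],
    [[81, 23, 30], [0, 0, 0]],
    [[81, 23, 40], [0, 0, 0]],
  ],
)

```text
t: 2.73
ee_pos: [581.1, 38.8, 203.9]
orientation: [-2.416, -2.007, 0.003]
ft_force: [-1.1, -0.3, -0.0]
width: 36.0
grasp_force: 0.0
```

```bash
python3 -c "
from plan import *
plan(-210,-8,148)
im=get_image('wrist');cv2.imwrite('pics/w1.png',im['frame'])
"
```

```text
now stack [-211.5   -9.3] [581.1  38.8 203.9] d [ 1.4  1.6 55.9] 56.0 rv [-0.002  0.001 -0.002] F [-1.1 -0.3 -0. ] w 35.98358498583804
```

View pics/w1.png

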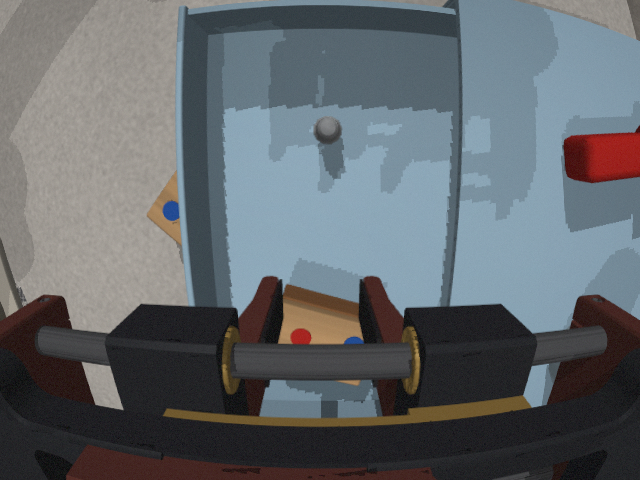

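The wrist view shows the thimble at (328,130), well clear. The box is around (325,330), behind the fingertips (265/375, 280), so I can descend in the gap between them.

Request:
servo_tool(
  deltas=[
    [[1, 1, 12], [0, 0, 0]],
    [[1, 1, 26], [0, 0, 0]],
    [[1, 1, 40], [0, 0, 0]],
    [[1, 1, 51], [0, 0, 0]],
    [[1, 1, 54], [0, 0, 0]],
  ],
)

```text
t: 3.2
ee_pos: [582.1, 38.2, 150.2]
orientation: [-2.418, -2.003, 0.003]
ft_force: [-0.2, 0.5, 0.9]
width: 35.7
grasp_force: 0.0
```

```bash
python3 - <<'E'
from plan import *
from m import measure
plan(-210,-40,148)
im=get_image('top');o=measure(im);c,s,a=o['box'][0];print(S(c),s,a-79.53)
E
```

```text
now stack [-210.4   -9.7] [582.1  38.2 150.2] d [-30.3   0.6   2.2] 30.0 rv [-0.002  0.001 -0.004] F [-0.2  0.5  0.9] w 35.741175583507385
[-201.6142523   -95.06554543] (23.02184295654297, 53.67194747924805) 9.235396118164061
```

Request:
servo_tool(
  deltas=[
    [[-7, 0, 1], [0, 0, 0]],
    [[-14, 0, 1], [0, 0, 0]],
    [[-20, 0, 1], [0, 0, 0]],
    [[-25, 0, 1], [0, 0, 0]],
    [[-30, 0, 1], [0, 0, 0]],
  ],
)

```text
t: 3.72
ee_pos: [577.7, 8.6, 151.4]
orientation: [2.418, 2.005, 0.001]
ft_force: [0.4, -0.3, 0.2]
width: 35.9
grasp_force: 0.0
```

Request:
servo_tool(
  deltas=[
    [[-4, 0, 0], [0, 0, 0]],
    [[-8, 0, 0], [0, 0, 0]],
    [[-12, 0, 0], [0, 0, 0]],
    [[-16, 0, 0], [0, 0, 0]],
    [[-20, 0, 0], [0, 0, 0]],
  ],
)

```text
t: 4.13
ee_pos: [573.8, -10.5, 150.9]
orientation: [2.418, 2.006, 0.0]
ft_force: [-0.3, 0.4, -0.1]
width: 36.3
grasp_force: 0.0
```

```bash
python3 - <<'E'
from plan import *
plan(-210,-87,148)
im=get_image('wrist');cv2.imwrite('pics/w2.png',im['frame'])
im=get_image('scene');cv2.imwrite('pics/s2.png',im['frame'])
E
```

```text
now stack [-209.7  -59.1] [573.8 -10.5 150.9] d [-27.9  -0.2   2.9] 28.0 rv [ 0.    -0.    -0.003] F [-0.3  0.4 -0.1] w 36.25830290924003
```

View pics/s2.png

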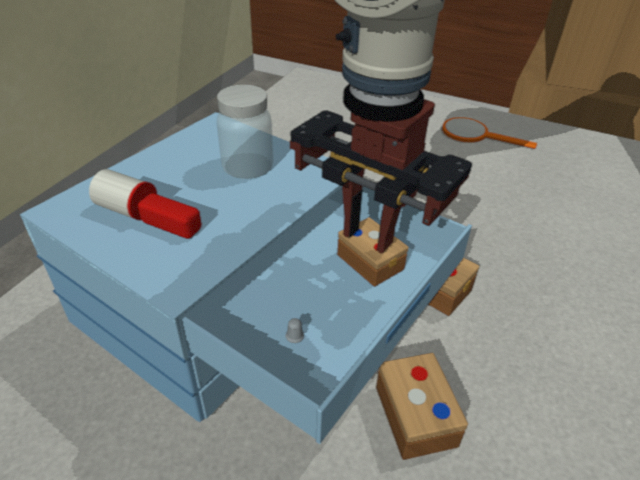

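The scene view shows the box around (372,250), apparently with the fingers over or into its lid at (352,240) and (388,250). I'll check by projecting the TCP into the picture.

```bash
python3 - <<'E'
from plan import *
im=get_image('scene');T=np.linalg.inv(im['pose']);K=im['K']
def pr(p): c=T[:3,:3]@p+T[:3,3];q=K@c;return (q[:2]/q[2]).round(),c[2].round()
def w(x,y,z): return np.r_[W(x,y),z]
for dx in(-25,25): print('tip',pr(w(-210+dx,-59,151)),'z177',pr(w(-210+dx,-59,177)))
for dx in(-35,35):
  for dy in (-25,25): print('boxaligned -94',pr(w(-210+dx,-94+dy,177)))
P=pts(im)
for u,v in((372,250),(352,235),(388,245),(390,225),(360,262),(385,262)): print(u,v,S(P[v,u]).round(),P[v,u,2].round())
r=finder.silhouettes('button_box',im)
f=cv2.resize(im['frame'][180:300,300:460],None,fx=5,fy=5,interpolation=2)
cv2.imwrite('pics/c2.png',f)
E
```

```text
tip (array([382., 270.]), np.float64(612.0)) z177 (array([384., 253.]), np.float64(595.0))
tip (array([347., 252.]), np.float64(634.0)) z177 (array([348., 236.]), np.float64(617.0))
boxaligned -94 (array([417., 230.]), np.float64(628.0))
boxaligned -94 (array([396., 252.]), np.float64(597.0))
boxaligned -94 (array([367., 208.]), np.float64(658.0))
boxaligned -94 (array([345., 228.]), np.float64(627.0))
372 250 [-222.  -53.] 179.0
352 235 [-189.  -61.] 179.0
388 245 [-237.  -62.] 188.0
390 225 [-239.  -55.] 223.0
360 262 [-213.  -44.] 162.0
385 262 [-242.  -49.] 174.0
```

View pics/c2.png

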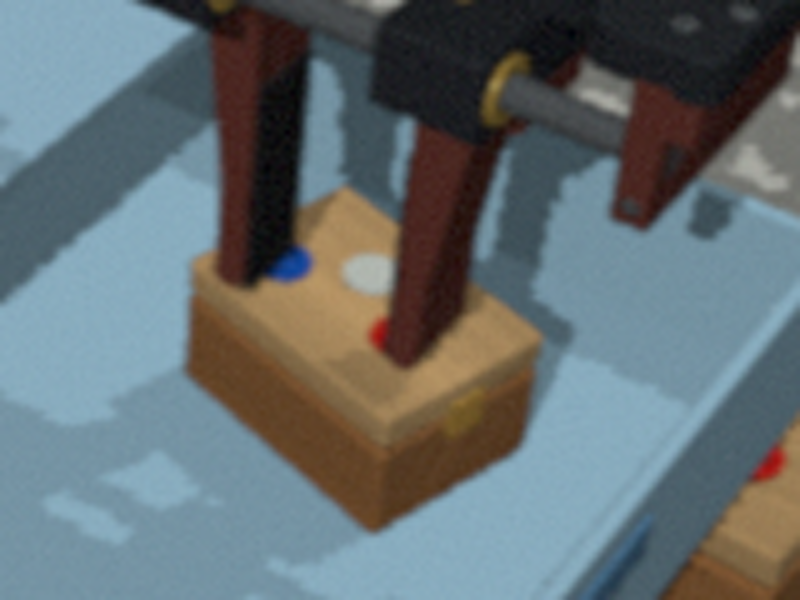

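The fingers end above the lid, so the true fingertips sit about 30 mm higher than the reported TCP. The box hasn't moved and there's no force. I'll back off and measure the fingertip height by depth.

Request:
servo_tool(
  deltas=[
    [[0, 0, -12], [0, 0, 0]],
    [[0, 0, -20], [0, 0, 0]],
    [[24, 0, -20], [0, 0, 0]],
    [[46, 0, -20], [0, 0, 0]],
    [[52, 0, -20], [0, 0, 0]],
  ],
)

```text
t: 4.75
ee_pos: [584.7, 43.1, 172.4]
orientation: [2.416, 2.006, 0.004]
ft_force: [-0.2, 0.6, -0.6]
width: 35.9
grasp_force: 0.0
```

```bash
cat > tip.py <<'E'
from plan import *
def tip(im):
    P=pts(im);f=im['frame'].astype(int);o=ctrl.get_obs();s=S(P);t=S(o['ee_pos'])
    dark=(f[...,2]<130)&(f[...,0]<70)&(f.sum(-1)<260)
    m=dark&(im['depth']>0)&(abs(s[...,0]-t[0])<50)&(abs(s[...,1]-t[1])<25)&(P[...,2]>142)&(P[...,2]<P.shape[0])
    p=P[m];sp=s[m];print('tip',len(p),'z',np.percentile(p[:,2],[0,1,3,10]).round(1),'x',np.percentile(sp[:,0],[2,98]).round(),'y',np.percentile(sp[:,1],[2,98]).round())
def box(im):
    P=pts(im)
    for r in finder.silhouettes('button_box',im):
        p=P[r['mask']&(im['depth']>0)&(P[...,2]>172)&(P[...,2]<182)]
        if len(p)>100 and abs(S(np.median(p,0))[0]+210)<60:
            c,sz,a=cv2.minAreaRect(p[:,:2].astype(np.float32));print('box',S(c).round(1),np.round(sz,1),round(a-79.53,1))
E
python3 - <<'E'
from tip import *
plan(-210,-8,148)
im=get_image('scene');tip(im);box(im);cv2.imwrite('pics/s3.png',im['frame'])
im=get_image('top');box(im)
E
```

```text
now stack [-208.8   -4.4] [584.7  43.1 172.4] d [-3.6 -1.3 24.4] 25.0 rv [ 0.002 -0.001 -0.002] F [-0.2  0.6 -0.6] w 35.93297310870983
tip 8928 z [205.  211.  218.5 244.1] x [-256. -167.] y [-23.  20.]
box [-212.6  -70. ] [50.9 70.2] -16.4
box [-205.1  -92.8] [68.2 29.4] -79.4
```

View pics/s3.png

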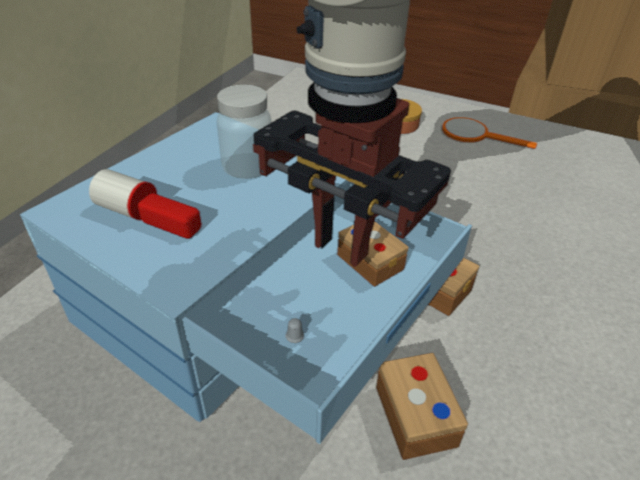

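The scene view shows the fingers clear of the box at (325,240) and (358,260), and the box undisturbed. By depth, the tips are at z≈205 with the reported TCP at 172, an offset of about 32 mm. I'll descend in stages.

Request:
servo_tool(
  deltas=[
    [[-2, -1, 10], [0, 0, 0]],
    [[-4, -1, 22], [0, 0, 0]],
    [[-4, -1, 32], [0, 0, 0]],
    [[-4, -1, 36], [0, 0, 0]],
    [[-4, -1, 36], [0, 0, 0]],
  ],
)

```text
t: 5.37
ee_pos: [580.4, 36.7, 132.8]
orientation: [-2.417, -2.003, 0.005]
ft_force: [-0.8, -0.0, 0.4]
width: 36.4
grasp_force: 0.0
```

```bash
python3 - <<'E'
from tip import *
plan(-210,-8,118)
im=get_image('scene');tip(im)
E
```

```text
now stack [-211.8  -11.5] [580.4  36.7 132.8] d [ 3.5  1.9 14.8] 15.0 rv [-0.004  0.001 -0.004] F [-0.8 -0.   0.4] w 36.35277466702099
tip 7512 z [166.2 172.5 179.6 205.1] x [-258. -170.] y [-30.  13.]
```

Request:
servo_tool(
  deltas=[
    [[1, 1, 5], [0, 0, 0]],
    [[2, 1, 10], [0, 0, 0]],
    [[2, 1, 14], [0, 0, 0]],
    [[2, 1, 16], [0, 0, 0]],
    [[2, 1, 16], [0, 0, 0]],
  ],
)

```text
t: 5.83
ee_pos: [582.8, 39.0, 118.3]
orientation: [-2.417, -2.005, 0.001]
ft_force: [-0.7, -0.4, 0.6]
width: 35.5
grasp_force: 0.0
```

```bash
python3 - <<'E'
from tip import *
plan(-210,-45,116)
im=get_image('scene');tip(im);cv2.imwrite('pics/s4.png',cv2.resize(im['frame'][150:370,250:490],None,fx=2.5,fy=2.5))
E
```

```text
now stack [-209.9   -8.8] [582.8  39.  118.3] d [-36.2   0.1   2.3] 36.0 rv [-0.001  0.    -0.003] F [-0.7 -0.4  0.6] w 35.50729933897313
tip 7075 z [151.3 157.  164.7 190.3] x [-257. -168.] y [-28.  15.]
```

View pics/s4.png

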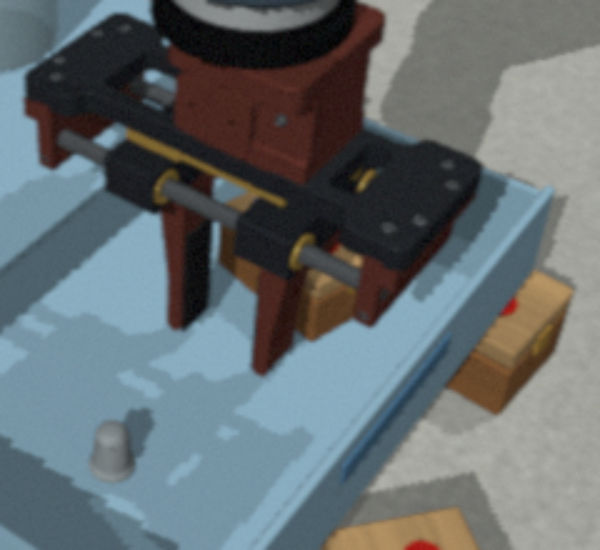

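The crop shows the fingers down in front of the box, with tips at about z 151, and the thimble standing clear at (112,450). Now the push.

Request:
servo_tool(
  deltas=[
    [[-7, 0, 2], [0, 0, 0]],
    [[-14, 0, 2], [0, 0, 0]],
    [[-19, 0, 2], [0, 0, 0]],
    [[-23, 0, 2], [0, 0, 0]],
    [[-27, 0, 2], [0, 0, 0]],
  ],
)

```text
t: 6.3
ee_pos: [578.1, 11.7, 117.0]
orientation: [2.419, 2.005, 0.0]
ft_force: [0.1, 1.0, 0.6]
width: 36.0
grasp_force: 0.2
```

Request:
servo_tool(
  deltas=[
    [[-4, 0, 0], [0, 0, 0]],
    [[-8, 0, 0], [0, 0, 0]],
    [[-12, 0, 0], [0, 0, 0]],
    [[-16, 0, 0], [0, 0, 0]],
    [[-20, 0, 0], [0, 0, 0]],
  ],
)

```text
t: 6.72
ee_pos: [574.5, -7.6, 116.9]
orientation: [2.418, 2.006, 0.0]
ft_force: [0.5, 0.6, 0.2]
width: 36.2
grasp_force: 0.4
```

```bash
python3 - <<'E'
from tip import *
plan(-210,-87,116)
im=get_image('scene');tip(im);box(im)
im=get_image('top');box(im)
E
```

```text
now stack [-209.6  -56.1] [574.5  -7.6 116.9] d [-30.9  -0.3   0.9] 31.0 rv [ 0.    -0.    -0.003] F [0.5 0.6 0.2] w 36.22034399574156
tip 7122 z [142.  147.2 153.4 167.4] x [-256. -167.] y [-76. -32.]
box [-209.3  -83.8] [37.2 68.1] 2.6
```

Request:
servo_tool(
  deltas=[
    [[-4, 0, 0], [0, 0, 0]],
    [[-8, 0, 0], [0, 0, 0]],
    [[-12, 0, 0], [0, 0, 0]],
    [[-16, 0, 0], [0, 0, 0]],
    [[-20, 0, 0], [0, 0, 0]],
  ],
)

```text
t: 7.33
ee_pos: [570.6, -27.3, 116.9]
orientation: [-2.418, -2.006, 0.0]
ft_force: [-0.4, -0.3, 0.1]
width: 35.8
grasp_force: 0.3
```

Request:
servo_tool(
  deltas=[
    [[-2, 0, 0], [0, 0, 0]],
    [[-4, 0, 0], [0, 0, 0]],
    [[-6, 0, 0], [0, 0, 0]],
    [[-7.5, 0, 0], [0, 0, 0]],
    [[-9, 0, 0], [0, 0, 0]],
  ],
)

```text
t: 7.75
ee_pos: [569.1, -35.9, 116.9]
orientation: [2.418, 2.006, 0.0]
ft_force: [0.2, 0.7, 0.2]
width: 35.8
grasp_force: 0.3
```

```bash
python3 - <<'E'
from tip import *
plan(-210,-87,116)
im=get_image('scene');tip(im);box(im)
im=get_image('top');box(im)
E
```

```text
now stack [-209.8  -84.9] [569.1 -35.9 116.9] d [-2.1 -0.2  0.9] 2.0 rv [ 0.    -0.    -0.003] F [0.2 0.7 0.2] w 35.78800146105094
tip 6901 z [142.3 147.1 153.2 167.2] x [-256. -167.] y [-105.  -61.]
box [-208.5 -114.6] [41.  68.6] 2.1
box [-264.6   24.7] [334.6 148.2] -24.2
```

Request:
servo_tool(
  deltas=[
    [[-1, 0, 0], [0, 0, 0]],
    [[-2, 0, 0], [0, 0, 0]],
    [[-3, 0, 0], [0, 0, 0]],
    [[-3, 0, 0], [0, 0, 0]],
  ],
)

```text
t: 8.28
ee_pos: [569.0, -36.1, 117.0]
orientation: [-2.417, -2.004, -0.005]
ft_force: [2.5, 13.7, -0.1]
width: 35.8
grasp_force: 6.9
```

Request:
servo_tool(
  deltas=[
    [[-1, 0, 0], [0, 0, 0]],
    [[-2, 0, 0], [0, 0, 0]],
    [[-3, 0, 0], [0, 0, 0]],
    [[-3, 0, 0], [0, 0, 0]],
  ],
)

```text
t: 8.62
ee_pos: [569.0, -36.0, 117.1]
orientation: [-2.415, -2.001, -0.01]
ft_force: [3.5, 28.4, -0.2]
width: 36.2
grasp_force: 14.3
```

Request:
servo_tool(
  deltas=[
    [[3, 0, 0], [0, 0, 0]],
    [[6, 0, 0], [0, 0, 0]],
    [[10, 0, 0], [0, 0, 0]],
    [[18, 0, 0], [0, 0, 0]],
    [[26, 0, 0], [0, 0, 0]],
  ],
)

```text
t: 9.03
ee_pos: [572.9, -16.0, 116.9]
orientation: [2.419, 2.004, -0.0]
ft_force: [0.4, -0.1, -0.3]
width: 36.0
grasp_force: 0.0
```

Request:
servo_tool(
  deltas=[
    [[0, 0, -12], [0, 0, 0]],
    [[0, 0, -40], [0, 0, 0]],
    [[0, 0, -80], [0, 0, 0]],
    [[0, 0, -100], [0, 0, 0]],
    [[0, 0, -100], [0, 0, 0]],
  ],
)

```text
t: 9.45
ee_pos: [576.1, -16.3, 223.0]
orientation: [2.413, 2.001, 0.011]
ft_force: [-0.2, 0.7, 0.7]
width: 35.9
grasp_force: 0.0
```

```bash
python3 - <<'E'
from tip import *
plan(-400,-40,217)
im=get_image('scene');box(im);P=pts(im)
s=S(P);m=(im['depth']>0)&(abs(P[...,2]-139)<3)&(s[...,0]<-140);print(np.percentile(s[m],[1,99],0))
for y0 in (-150,150): pass
m=(im['depth']>0)&(P[...,2]>182)&(P[...,2]<190)&(s[...,0]<-270)&(s[...,0]>-310);print('front',np.percentile(s[m][:,0],[2,50,98]))
m=(im['depth']>0)&(P[...,2]>181)&(P[...,2]<187)&(s[...,1]<-130)&(s[...,0]<-150);print('rwall',np.percentile(s[m][:,1],[2,50,98]))
cv2.imwrite('pics/s5.png',im['frame'])
E
```

```text
now stack [-206.4  -64.4] [576.1 -16.3 223. ] d [  23.7 -193.7    4.2] 195.0 rv [ 0.009 -0.001 -0.003] F [-0.2  0.7  0.7] w 35.94163625482993
box [-207.3 -121.7] [53.2 71.4] 0.1
[[-297.34333319 -145.65847346]
 [-141.42368808  150.91218178]]
front [-297.88604086 -296.02526337 -273.5078115 ]
rwall [-151.25314122 -147.34657637 -144.14325185]
```

View pics/s5.png

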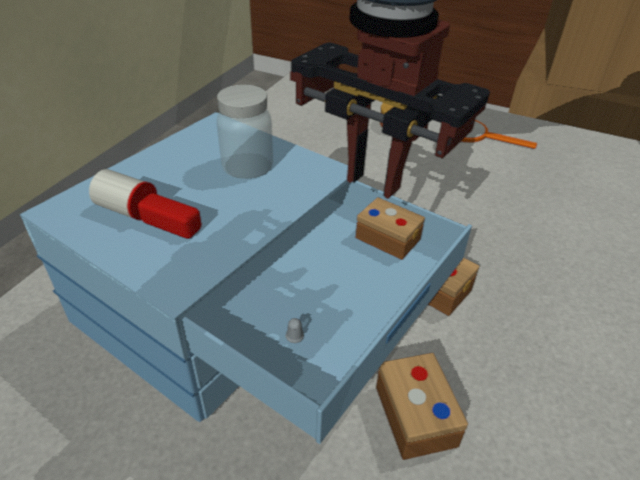

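The box now lies flat against the right wall (y' = -121.7, angle 0.1°), and the thimble is standing at (295,330). Next I move in front of the drawer and turn the tool 90°, so that its body stays clear of the jar.

Request:
servo_tool(
  deltas=[
    [[13, -28, 0], [0, 0, -0.12]],
    [[26, -56, 0], [0, 0, -0.24]],
    [[39, -84, 0], [0, 0, -0.36]],
    [[52, -112, 0], [0, 0, -0.48]],
    [[64, -140, 0], [0, 0, -0.6]],
  ],
)

```text
t: 9.97
ee_pos: [444.5, 73.1, 215.3]
orientation: [-1.709, -2.633, 0.003]
ft_force: [0.3, -0.1, -0.0]
width: 35.9
grasp_force: 0.0
```

Request:
servo_tool(
  deltas=[
    [[0, 0, 0], [0, 0, -0.12]],
    [[0, 0, 0], [0, 0, -0.24]],
    [[0, 0, 0], [0, 0, -0.36]],
    [[0, 0, 0], [0, 0, -0.48]],
    [[0, 0, 0], [0, 0, -0.6]],
  ],
)

```text
t: 10.38
ee_pos: [445.7, 72.6, 215.5]
orientation: [-0.853, -3.021, 0.002]
ft_force: [-0.4, -1.2, 0.3]
width: 35.9
grasp_force: 0.0
```

Request:
servo_tool(
  deltas=[
    [[0, 0, 0], [0, 0, -0.12]],
    [[0, 0, 0], [0, 0, -0.24]],
    [[0, 0, 0], [0, 0, -0.37]],
    [[0, 0, 0], [0, 0, -0.37]],
  ],
)

```text
t: 10.72
ee_pos: [445.8, 72.5, 215.5]
orientation: [-0.286, -3.126, 0.001]
ft_force: [-0.0, 0.5, -0.3]
width: 36.0
grasp_force: 0.0
```

```bash
sed -i 's/\[\[ey\[0\],ex\[0\],0\],\[ey\[1\],ex\[1\],0\],\[0,0,-1\]\]/[[-ex[0],ey[0],0],[-ex[1],ey[1],0],[0,0,-1]]/' plan.py; python3 -c "
from plan import *
plan(-335,0,127);print(ctrl.get_obs()['qpos'].round(2))"
```

```text
now stack [-350.7   -0.8] [445.8  72.5 215.5] d [-15.9   0.9  88.5] 90.0 rv [-0.001 -0.003  0.   ] F [-0.   0.5 -0.3] w 36.02723816997314
[ 0.13  0.13  1.97 -0.    1.04 -1.25]
```

Request:
servo_tool(
  deltas=[
    [[0, 0, 25], [0, 0, 0]],
    [[0, 0, 55], [0, 0, 0]],
    [[0, 0, 80], [0, 0, 0]],
    [[0, 0, 88], [0, 0, 0]],
    [[0, 0, 88], [0, 0, 0]],
  ],
)

```text
t: 11.13
ee_pos: [444.8, 72.4, 126.6]
orientation: [-0.296, -3.122, 0.002]
ft_force: [0.2, -0.4, -0.1]
width: 35.9
grasp_force: 0.0
```

```bash
python3 - <<'E'
from tip import *
plan(-307,0,127)
im=get_image('scene');tip(im);cv2.imwrite('pics/s6.png',im['frame'])
E
```

```text
now stack [-351.7   -1.1] [444.8  72.4 126.6] d [-44.7   1.4  -0.6] 45.0 rv [-0.002 -0.006 -0.007] F [ 0.2 -0.4 -0.1] w 35.94047674518031
tip 4630 z [160.6 229.4 251.  263.3] x [-388. -320.] y [-21.  24.]
```

View pics/s6.png

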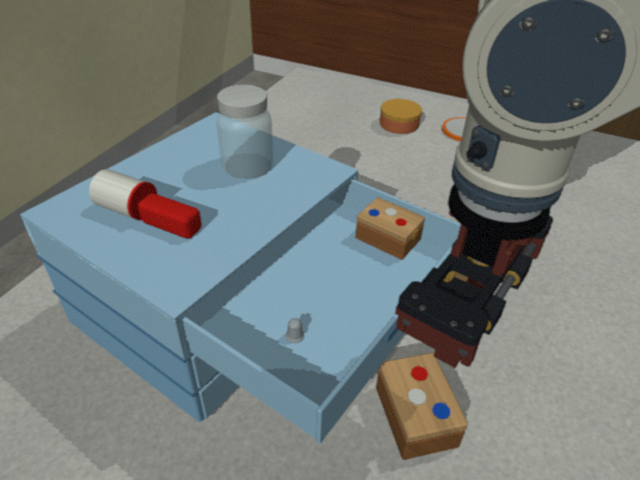

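The scene view shows the gripper in front of the drawer with its tips at about z 160. The contents haven't moved. I'll push the drawer gently.

Request:
servo_tool(
  deltas=[
    [[-15, 0, 0], [0, 0, 0]],
    [[-30, 0, 0], [0, 0, 0]],
    [[-36, 0, 0], [0, 0, 0]],
    [[-39, 0, 0], [0, 0, 0]],
    [[-42, 0, 0], [0, 0, 0]],
  ],
)

```text
t: 11.6
ee_pos: [488.3, 64.9, 129.6]
orientation: [0.294, 3.128, 0.0]
ft_force: [-1.8, -0.2, 1.2]
width: 36.4
grasp_force: 0.8
```

Request:
servo_tool(
  deltas=[
    [[-3, 0, 0], [0, 0, 0]],
    [[-6, 0, 0], [0, 0, 0]],
    [[-9, 0, 0], [0, 0, 0]],
    [[-12, 0, 0], [0, 0, 0]],
    [[-15, 0, 0], [0, 0, 0]],
  ],
)

```text
t: 12.02
ee_pos: [503.1, 62.1, 128.9]
orientation: [-0.293, -3.128, 0.0]
ft_force: [-1.7, 0.3, 1.3]
width: 36.2
grasp_force: 0.8
```

```bash
cat > chk.py <<'E'
from tip import *
plan(-145,0,127)
im=get_image('scene');P=pts(im);s=S(P);box(im)
m=(im['depth']>0)&(P[...,2]>183)&(P[...,2]<190)&(s[...,0]<-132)&(s[...,0]>-310)&(s[...,1]>60)&(s[...,1]<145);print('front',np.percentile(s[m][:,0],[2,50]))
for r in finder.silhouettes('thimble',im)[:1]: p=P[r['mask']&(im['depth']>0)];print('thimble',S(np.median(p,0)),p[:,2].max())
import sys;cv2.imwrite(sys.argv[1],im['frame'])
E
python3 chk.py pics/a.png
```

```text
now stack [-292.5   -0.6] [503.1  62.1 128.9] d [-147.5    1.2    1.8] 148.0 rv [-0.    -0.    -0.004] F [-1.7  0.3  1.3] w 36.16324289842804
box [-184.6 -120.6] [51.2 57.8] -1.0
box [-77.7   0.5] [321.1 411.5] -0.2
front [-281.69323993 -280.27407961]
thimble [-194.02565584   77.07941102] 165.995751021896
```

Request:
servo_tool(
  deltas=[
    [[-4, 0, 0], [0, 0, 0]],
    [[-9, 0, 0], [0, 0, 0]],
    [[-14, 0, 0], [0, 0, 0]],
    [[-19, 0, 0], [0, 0, 0]],
    [[-24, 0, 0], [0, 0, 0]],
  ],
)

```text
t: 12.58
ee_pos: [527.0, 57.6, 128.7]
orientation: [-0.293, -3.127, 0.0]
ft_force: [-2.8, 0.6, -1.6]
width: 36.0
grasp_force: 0.9
```

Request:
servo_tool(
  deltas=[
    [[-5, 0, 0], [0, 0, 0]],
    [[-10, 0, 0], [0, 0, 0]],
    [[-15, 0, 0], [0, 0, 0]],
    [[-20, 0, 0], [0, 0, 0]],
    [[-25, 0, 0], [0, 0, 0]],
  ],
)

```text
t: 13.0
ee_pos: [551.7, 52.9, 128.8]
orientation: [-0.293, -3.128, -0.0]
ft_force: [-1.7, 1.0, -1.4]
width: 36.1
grasp_force: 0.9
```

Request:
servo_tool(
  deltas=[
    [[-5, 0, 0], [0, 0, 0]],
    [[-10, 0, 0], [0, 0, 0]],
    [[-15, 0, 0], [0, 0, 0]],
    [[-20, 0, 0], [0, 0, 0]],
    [[-25, 0, 0], [0, 0, 0]],
  ],
)

```text
t: 13.42
ee_pos: [576.2, 48.3, 128.9]
orientation: [-0.293, -3.128, -0.0]
ft_force: [-1.9, 0.1, -1.4]
width: 36.2
grasp_force: 0.9
```

```bash
python3 chk.py pics/b.png
```

```text
now stack [-218.1   -0.8] [576.2  48.3 128.9] d [-73.    1.1   1.9] 73.0 rv [ 0.    -0.    -0.004] F [-1.9  0.1 -1.4] w 36.160220301296256
front [-207.41489085 -206.2501268 ]
thimble [-120.95064542   77.15323727] 165.80523520005204
```

Request:
servo_tool(
  deltas=[
    [[-5, 0, 0], [0, 0, 0]],
    [[-10, 0, 0], [0, 0, 0]],
    [[-15, 0, 0], [0, 0, 0]],
    [[-20, 0, 0], [0, 0, 0]],
    [[-25, 0, 0], [0, 0, 0]],
  ],
)

```text
t: 13.98
ee_pos: [600.9, 43.6, 129.0]
orientation: [0.293, 3.128, 0.0]
ft_force: [-1.8, 0.7, 0.8]
width: 36.1
grasp_force: 0.9
```

Request:
servo_tool(
  deltas=[
    [[-5, 0, 0], [0, 0, 0]],
    [[-10, 0, 0], [0, 0, 0]],
    [[-15, 0, 0], [0, 0, 0]],
    [[-20, 0, 0], [0, 0, 0]],
    [[-25, 0, 0], [0, 0, 0]],
  ],
)

```text
t: 14.4
ee_pos: [625.4, 39.0, 128.9]
orientation: [0.293, 3.128, 0.0]
ft_force: [-2.1, 0.7, 1.4]
width: 36.0
grasp_force: 0.9
```

Request:
servo_tool(
  deltas=[
    [[-4, 0, 0], [0, 0, 0]],
    [[-8, 0, 0], [0, 0, 0]],
    [[-11, 0, 0], [0, 0, 0]],
    [[-14, 0, 0], [0, 0, 0]],
    [[-17, 0, 0], [0, 0, 0]],
  ],
)

```text
t: 14.82
ee_pos: [641.8, 36.0, 128.8]
orientation: [-0.293, -3.128, -0.0]
ft_force: [-2.1, 1.6, -0.1]
width: 35.9
grasp_force: 0.8
```

```bash
python3 chk.py pics/c.png
```

```text
now stack [-151.3   -1. ] [641.8  36.  128.8] d [-6.3  1.1  1.8] 7.0 rv [ 0.    -0.    -0.004] F [-2.1  1.6 -0.1] w 35.94493934343176
front [-141.03986192 -139.58206069]
```

Request:
servo_tool(
  deltas=[
    [[-2, 0, 0], [0, 0, 0]],
    [[-4, 0, 0], [0, 0, 0]],
    [[-6, 0, 0], [0, 0, 0]],
    [[-7, 0, 0], [0, 0, 0]],
    [[-7, 0, 0], [0, 0, 0]],
  ],
)

```text
t: 15.38
ee_pos: [644.7, 35.2, 128.8]
orientation: [-0.292, -3.12, 0.0]
ft_force: [-14.5, 2.3, 10.6]
width: 36.0
grasp_force: 7.5
```

Request:
servo_tool(
  deltas=[
    [[-1, 0, 0], [0, 0, 0]],
    [[-2, 0, 0], [0, 0, 0]],
    [[-2, 0, 0], [0, 0, 0]],
  ],
)

```text
t: 15.63
ee_pos: [644.5, 35.2, 128.8]
orientation: [-0.291, -3.116, 0.0]
ft_force: [-22.3, 4.1, 16.1]
width: 35.8
grasp_force: 11.3
```

Request:
servo_tool(
  deltas=[
    [[4, 0, 0], [0, 0, 0]],
    [[8, 0, 0], [0, 0, 0]],
    [[20, 0, 0], [0, 0, 0]],
    [[50, 0, 0], [0, 0, 0]],
    [[85, 0, 0], [0, 0, 0]],
  ],
)

```text
t: 16.05
ee_pos: [568.1, 49.9, 129.0]
orientation: [0.294, 3.125, 0.0]
ft_force: [0.7, 0.3, 0.7]
width: 36.1
grasp_force: 0.0
```

```bash
python3 chk.py pics/d.png; python3 - <<'E'
from tip import *
im=get_image('top');P=pts(im);s=S(P)
m=(im['depth']>0)&(P[...,2]>180)&(P[...,2]<190)&(s[...,0]<-125)&(s[...,0]>-200)&(abs(s[...,1])<140);print('front',m.sum(),np.percentile(s[m][:,0],[2,50]))
E
```

```text
now stack [-226.4   -0.8] [568.1  49.9 129. ] d [-81.4   1.2   2.2] 81.0 rv [ 0.001  0.003 -0.005] F [0.7 0.3 0.7] w 36.06253770028739
front [-137.82047966 -136.46797083]
front 844 [-135.67241915 -133.45768375]
```

View pics/d.png

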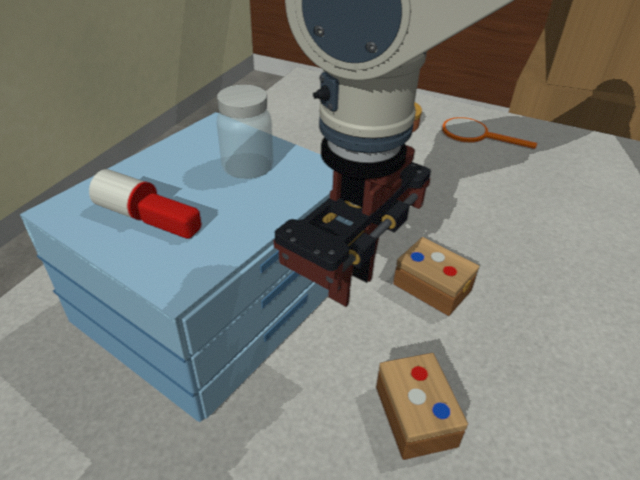

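The drawer is shut flush with the lower ones, around (255,275). The jar and lint roller are unmoved and the arm is clear, so I'll hand the job in.

```bash
python3 -c "
from workcell import close_job
print(close_job())"
```

```text
the job is handed in; nothing more can be done
None
```

The smallest button box was pushed flat against the drawer's right wall, then the drawer was pushed fully shut. The thimble was last seen upright before it went out of view, the jar and lint roller look unmoved in the final picture, and the job is handed in.

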